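# Unload the pot-labelling turntable into a tray and send it on

## Task

The machine has finished labelling a batch of pots. Bring the tray carrier (red grip) along its slide to the loading stop (yellow mark), and with it standing there unload the turntable: turn it on by its red pegs, station by station, so that each labelled pot comes from under the clear guard to the open front, and stand every one upright in an empty cell of the tray, one per cell, beside the pot already packed. When no pot is left and the turntable rests clicked in one of its stations, take the loaded carrier on to the dispatch stop (green mark) with all pots still standing in their cells, and leave the other things on the bench where they are.

Things in the scene. Friction and masses are not known exactly. Their poses are not given: they have to be found in the camera images.
- machine: green pot-labelling machine, fixed; origin on its turntable's axis at bench height. A flat clear guard roof (126 to 130 mm above the bench, radius 205 mm, thin posts at its front corners) covers the turntable but for an open front: 60 degrees either side of the machine's -x axis. A 210 mm high label unit stands on its +x side
- turntable (a joint): angle of the aluminium turntable (radius 170 mm, flat top 55 mm above the bench), rad, anticlockwise from above, endless both ways. Sprung detents at every multiple of pi/3 bring one of its six green rubber pads (100 mm from the axis, 60 degrees apart) to the outfeed; past a crest half way (up to 4 N at a peg) it clicks on into the next. Its 52 mm hub is 14 mm high
- outfeed (a point): point on the turntable's top in the middle of the open front, 100 mm from the axis, where a pad stops (yellow corner on the machine's foot)
- peg (a point): top of one of six like upright red indexing pegs on the turntable, 60 degrees apart, 155 mm from the axis, half way between pads: 14 mm thick, 55 mm tall (top 110 mm above the bench); they pass under the guard. In a detent, two of them stand in the open front, 30 degrees either side of the outfeed
- pot1: black plastic plant pot, open top, white label; squat: 50 mm tall, rim band 58 mm across (36 to 50 mm above its foot), 48 mm body and foot, about 35 g. Origin: centre of its foot; z up. Grip it from above round the outside of the rim (its inside cannot be entered). Starts on a pad of the turntable, under the guard
- pot2: black plastic plant pot, open top, white label; squat: 50 mm tall, rim band 58 mm across (36 to 50 mm above its foot), 48 mm body and foot, about 35 g. Origin: centre of its foot; z up. Grip it from above round the outside of the rim (its inside cannot be entered). Starts on a pad of the turntable, under the guard
- pot3: black plastic plant pot, open top, white label; squat: 50 mm tall, rim band 58 mm across (36 to 50 mm above its foot), 48 mm body and foot, about 35 g. Origin: centre of its foot; z up. Grip it from above round the outside of the rim (its inside cannot be entered). Starts on a pad of the turntable, under the guard
- pot4: black plastic plant pot, open top, white label; squat: 50 mm tall, rim band 58 mm across (36 to 50 mm above its foot), 48 mm body and foot, about 35 g. Origin: centre of its foot; z up. Grip it from above round the outside of the rim (its inside cannot be entered). Starts on a pad of the turntable, under the guard
- pot5: black plastic plant pot, open top, white label; squat: 50 mm tall, rim band 58 mm across (36 to 50 mm above its foot), 48 mm body and foot, about 35 g. Origin: centre of its foot; z up. Grip it from above round the outside of the rim (its inside cannot be entered). Starts on a pad of the turntable, under the guard
- packed1: black plastic plant pot, open top, white label; squat: 50 mm tall, rim band 58 mm across (36 to 50 mm above its foot), 48 mm body and foot, about 35 g. Origin: centre of its foot; z up. Grip it from above round the outside of the rim (its inside cannot be entered). Already packed: stands in a tray cell at the start and stays there
- packed2: black plastic plant pot, open top, white label; squat: 50 mm tall, rim band 58 mm across (36 to 50 mm above its foot), 48 mm body and foot, about 35 g. Origin: centre of its foot; z up. Grip it from above round the outside of the rim (its inside cannot be entered). Already packed: stands in a tray cell at the start and stays there
- packed3: black plastic plant pot, open top, white label; squat: 50 mm tall, rim band 58 mm across (36 to 50 mm above its foot), 48 mm body and foot, about 35 g. Origin: centre of its foot; z up. Grip it from above round the outside of the rim (its inside cannot be entered). Already packed: stands in a tray cell at the start and stays there
- carrier (a joint): travel of the tray carrier on its slide, m: 0 at the start (white mark), 0.11 at the loading stop (yellow), 0.22 at the dispatch stop (green, far from the machine). Sprung detents at these three; about 8 N takes it over the crest half way, and let go it is drawn to the nearer one
- handle (a point): top of the upright red hand grip on the carrier, 22 mm thick, top 122 mm above the bench, red for the upper 50 mm; on the tray's side away from the robot, 120 mm from the tray's centre along the slide's x
- slide: fixed slide of aluminium and steel, 490 mm long; origin on the bench under its middle, below the tray's centre when the carrier is at the loading stop. The carrier travels along its -y axis (away from the machine); the coloured marks lie below the handle's three places
- tray (a point): centre of the floor of the carrier's grey tray, 45 mm above the bench (a pot's foot rests at this height); x and y axes as the slide's. 197 x 233 mm, wall tops 64 mm and dividers 61 mm above the bench. Six cells, inside 91 mm along x and 71 mm along y, centred at x = -48 or 48 mm, y = -76, 0 or 76 mm
- spare_stack: bystander: stack of nested spare pots, 58 mm across, 98 mm tall
- label_roll: bystander: roll of labels, 90 mm across, 50 mm tall
- spray: bystander: white bottle, 72 mm across, 190 mm tall
- tag_box: bystander: green box of plant tags, 90 x 140 mm, 85 mm tall with the tags
- dibber: bystander: wooden dibber lying flat, 180 mm long
There are look-alikes about, which are no part of the job. Leave any pink look-alike of the pot5 alone. Leave any blue look-alike of the packed3 alone.

How it is judged:
By the outcome, as a careful person would: the job done as asked, in the order asked, and still so for the second after the job is handed in, with the robot touching nothing.
Of pot1, pot2, pot3, pot4, pot5 only 3 to 5 are there at a start; the rules pass over those that are not, and their reading is None.
Of packed1, packed2, packed3 only 1 to 1 are there at a start; the rules pass over those that are not, and their reading is None.
At some moment in a run one of pot1, pot2, pot3, pot4, pot5 may be knocked a few centimetres aside while the robot is not near it.
Once in a run the grip may slacken for a moment while it holds something.
It also fails if it takes over 210 s, if anything falls off the work surface, if the arm or the gripper's body presses on something with over 40 N, if the wrist force passes 120 N, or if a joint passes its speed limit or range.

## Robot

A 7-joint arm with a two-finger parallel gripper is mounted at the origin on the work surface. World frame = base frame: x ahead of the robot, y to its left, z up, the work surface at z = 0. Lengths are in m, angles in rad, forces in N, time in s.
With the tool pointing down it reaches from about 0.4 to 0.875 m from the base axis. Payload 19.3 kg.
Tool frame: the origin (TCP) lies between the finger pads; the fingertips stand 17 mm ahead of it and the grasp point (between the pads) lies 2 mm behind it; z points along the fingers, y is the line along which they close (so a half turn about z gives the same grasp; the last joint's range is limited). The gripper opens to 85 mm and grips with 20 to 120 N. Pads are 22 mm wide; open, the fingers measure 114 mm over their backs; the gripper's body (76 mm by 85 mm) begins 54 mm behind the grasp point. The pads swing forward as they close: fully open they stand 13 mm farther back than shut.
Start: joints at [1.108, 0.521, -0.036, 1.599, 0.021, 1.021, -0.113], TCP at [0.239, -0.577, 0.248] pointing down, gripper open.
Joint ranges: [-2.91, 2.91], [-0.3, 2.13], [-1.5, 1.42], [0.17, 2.43], [-1.26, 4.41], [0.16, 1.93], [-2.52, 2.52]. Speed limits (rad/s): [1.89, 1.89, 2.39, 2.39, 3.01, 3.01, 3.01].

## Interface

Orientations are given as [roll, pitch, yaw] about the fixed x, y, z axes, in that order (R = Rz(yaw) Ry(pitch) Rx(roll)).
In Python, from workcell import bot gives the robot as it stands.
- The arm moves only by the shell command python3 -m inch 'ROWS' [FORCE]. ROWS is JSON, a list of rows, each a list of 7 numbers: the shift along the tool's x, y, z in units of 200 mm (1.0 is 200 mm), then the turn, a rotation vector about the tool's x, y, z in units of 90 degrees (1.0 is 90 degrees), then the opening, from 0 (shut) to 1 (fully open). In form: [[x, y, z, rx, ry, rz, grip], ...]. A call has 1 to 20 rows; each row is the pose to reach, as a shift and turn from the pose commanded when the call began, along the tool's axes at that moment; what a row does not reach only later rows make up. A row lasts 1/8 s, in which the tool goes at most 62.5 mm and 10.7 degrees, less where a joint would pass 70% of its speed; a pose out of reach is approached as far as the arm can. A call with a number of a shift or a turn outside -1 to 1 is refused whole. A call with a gripper value outside its range is refused whole. The fingers move at their own pace and stop on an object; FORCE is the grip in N (left out, the last holds). Time passes only in rows, so rows that repeat a pose let the fingers close. It gives the time, the measured TCP pose, the force, the opening and the grip force at its end, in the units of the state.
- bot.observe(): the state, without advancing time (a new reading comes with each control period).
- bot.grab_frame(name): name is "side" or "top"; returns a dict with "img" (400x640x3 uint8, red, green, blue), "z_map" (400x640 float32, m along the optical axis (not along the pixel's ray), 0 where there is no reading), "vfov" (degrees; the focal length in pixels is half the picture's height over the tangent of half this angle, whatever the lens; pixels are square), "cx", "cy" (the principal point, pixels), "rvec" (rotation vector, rad) and "tvec" (3), from world to camera coordinates, as OpenCV has them. Camera axes: x right, y down, z forward; pixel columns grow to the right and rows downward; lengths in m; the calibration is good to about 2 mm. A picture is of the moment at which its call begins.
- bot.job_done(): hands the job in; it is judged then, once.
The state is a dict: "clock": time; "qpos": joint angles; "qd": joint speeds; "joint_efforts": joint torques, N m; "position": TCP position; "tool_rot": TCP orientation; "force": force on the tool from outside, world axes, zero at the start; "moment": the same for the moment, N m; "grip_width": finger opening in m; "finger_force": force on a finger pad.
Only numpy, scipy, OpenCV 4.12 (cv2) and the standard library are available. Lean on these libraries where they do the work, as an engineer would, in place of code of your own. Each camera call takes 0.05 s, during which the arm holds its last target. There are 200 camera calls.

## Working session

There is one attempt and no reset: what is moved stays moved. The work goes in short steps, Python scripts to look and compute and a shell command to move; the robot and the scene stay as the last step left them, time stands still between calls to the robot, and variables do not carry over. Pictures are saved under pics/ and viewed, at most 14 in all, crops included, and the job is handed in when it is done.

```bash
ls; mkdir -p pics
cat > h.py <<'E'
import numpy as np, cv2
from workcell import bot
from scipy.spatial.transform import Rotation as R
def snap(name,fn=None,crop=None,scale=1):
    f=bot.grab_frame(name)
    if fn: save(f,fn,crop,scale)
    return f
def save(f,fn,crop=None,scale=1):
    im=f["img"][...,::-1]
    if crop: x0,y0,x1,y1=crop; im=im[y0:y1,x0:x1]
    if scale!=1: im=cv2.resize(im,None,fx=scale,fy=scale,interpolation=cv2.INTER_CUBIC)
    cv2.imwrite("pics/"+fn,im)
def K(f):
    fl=200/np.tan(np.radians(f["vfov"])/2); return fl
def cloud(f):
    fl=K(f); z=f["z_map"]; v,u=np.mgrid[:400,:640]
    P=np.stack([(u-f["cx"])/fl*z,(v-f["cy"])/fl*z,z],-1)
    Rm=cv2.Rodrigues(np.array(f["rvec"],float))[0]
    return (P-np.array(f["tvec"]))@Rm
def ray(f,u,v,h):
    fl=K(f); Rm=cv2.Rodrigues(np.array(f["rvec"],float))[0]
    d=Rm.T@np.array([(u-f["cx"])/fl,(v-f["cy"])/fl,1]); c=-Rm.T@np.array(f["tvec"])
    return c+d*(h-c[2])/d[2]
def proj(f,p):
    Rm=cv2.Rodrigues(np.array(f["rvec"],float))[0]; q=Rm@np.array(p)+np.array(f["tvec"]); return q[:2]/q[2]*K(f)+[f["cx"],f["cy"]]
def st():
    s=bot.observe(); return s
E
python3 - <<'E'
from h import *
s=bot.observe(); print({k:np.round(v,3) for k,v in s.items()})
for n in("top","side"):
    f=snap(n,n+"0.png"); print(n,f["vfov"],f["cx"],f["cy"],f["rvec"],f["tvec"])
    import pickle; pickle.dump(f,open(n+"0.pkl","wb"))
E
```

```text
pics
{'clock': np.float64(0.0), 'qpos': array([ 1.108,  0.522, -0.036,  1.6  ,  0.021,  1.021, -0.113]), 'qd': array([-0.   ,  0.002,  0.   ,  0.001, -0.   ,  0.001, -0.001]), 'joint_efforts': array([ 0.0000e+00, -9.2711e+01,  1.9800e+00, -3.6995e+01,  1.8000e-02,
        8.0000e-03, -0.0000e+00]), 'position': array([ 0.239, -0.577,  0.248]), 'tool_rot': array([-3.14 ,  0.   ,  0.393]), 'force': array([-0.276,  1.061, -0.415]), 'moment': array([-0.012, -0.01 ,  0.012]), 'finger_force': np.float64(0.0), 'grip_width': np.float64(0.086)}
top 53.572014782181725 322.90561874860254 195.6465831549576 [ 2.10693943 -2.15731977  0.20498612] [0.00611639 0.53103701 1.10844084]
side 44.96225637770314 313.25056136271365 191.14931261398183 [ 0.77497006 -2.69482982  0.9823096 ] [0.42247579 0.2842464  1.41824646]
```

View pics/top0.png

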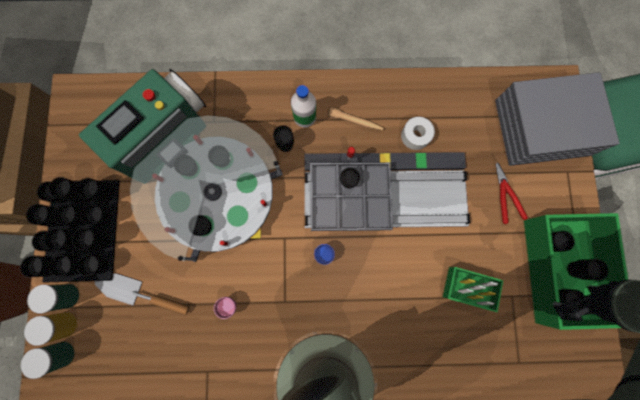

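View pics/side0.png

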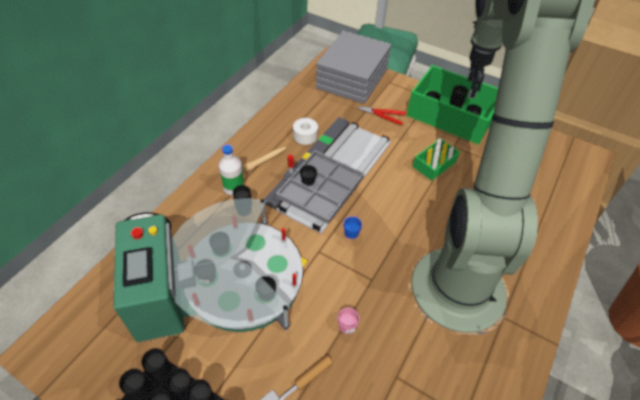

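Run:
```python
from h import *; import pickle
f=pickle.load(open("top0.pkl","rb")); save(f,"t1.png",(130,95,330,245),4)
C=cloud(f)
for n,u,v in[("hub",212,192),("pegA",264,204),("pegB",224,243),("handle",351,152),("packed",349,178),("yellow",257,235),("post",277,170),("post2",192,258),("pot",202,225),("pad",237,216),("pad2",247,183),("trayc",351,196),("blackpot",284,137),("potghost",219,155),("potghost",185,160)]:
    print(n,np.round(C[v,u],3))
```

```text
hub [0.544 0.309 0.074]
pegA [0.503 0.159 0.091]
pegB [0.397 0.266 0.1  ]
handle [ 0.64  -0.087  0.121]
packed [ 0.577 -0.083  0.069]
yellow [0.421 0.186 0.042]
post [0.605 0.125 0.072]
post2 [0.36  0.369 0.045]
pot [0.45  0.334 0.078]
pad [0.477 0.242 0.051]
pad2 [0.571 0.213 0.059]
trayc [ 0.526 -0.087  0.062]
blackpot [0.704 0.104 0.073]
potghost [0.636 0.277 0.132]
potghost [0.623 0.369 0.135]
```

View pics/t1.png

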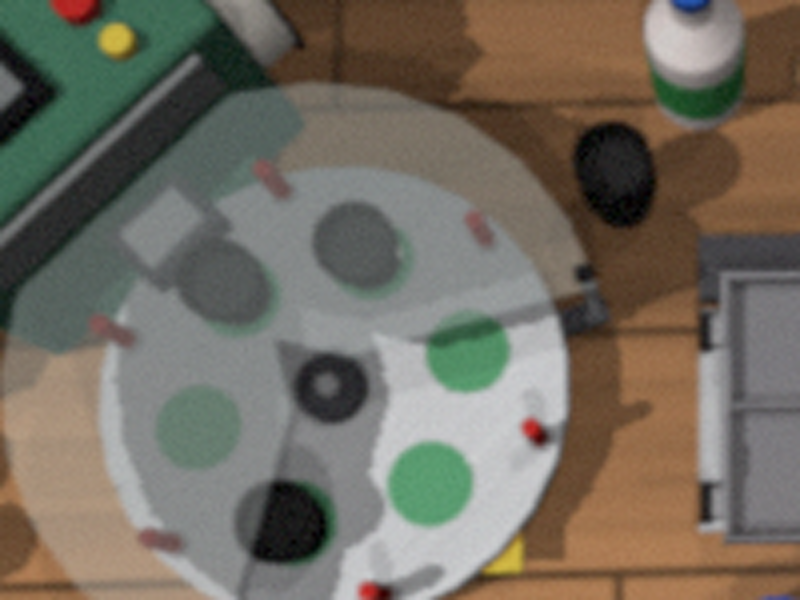

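```bash
cat > fit.py <<'E'
from h import *
from scipy.optimize import least_squares
def blobs(f,lo,hi,amin=8,lo2=None,hi2=None):
    hsv=cv2.cvtColor(f["img"],cv2.COLOR_RGB2HSV); m=cv2.inRange(hsv,lo,hi)
    if lo2 is not None: m|=cv2.inRange(hsv,lo2,hi2)
    n,l,s,c=cv2.connectedComponentsWithStats(m); return [(c[i],s[i,4]) for i in range(1,n) if s[i,4]>=amin]
E
python3 - <<'E'
from fit import *; import pickle
f=pickle.load(open("top0.pkl","rb"))
G=blobs(f,(50,60,60),(85,255,255),40); 
for c,a in G: print("green",np.round(c,1),a,np.round(ray(f,*c,.055)[:2],3), np.round(ray(f,*c,.02)[:2],3))
for c,a in blobs(f,(0,140,90),(8,255,255),3,(172,140,90),(180,255,255)): print("red",np.round(c,1),a,np.round(ray(f,*c,.108)[:2],3))
for c,a in blobs(f,(20,120,100),(35,255,255),8): print("yel",np.round(c,1),a,np.round(ray(f,*c,.03)[:2],3))
C=cloud(f); m=(C[...,2]>.054)&(C[...,2]<.07)&(C[...,0]>.4)&(C[...,0]<.66)&(C[...,1]>-.24)&(C[...,1]<.06)
m=cv2.morphologyEx(m.astype(np.uint8),cv2.MORPH_OPEN,np.ones((2,2)))
P=C[m>0][:,:2]; print("n",len(P)); r=cv2.minAreaRect((P*1000).astype(np.float32)); print(r)
m=(C[...,2]>.128)&(C[...,2]<.14)&(C[...,0]>.3)&(C[...,0]<.8)&(C[...,1]>.1)
print("hub",ray(f,212.5,192,.069))
m=(C[...,2]>.05)&(C[...,2]<.06)&(abs(C[...,1]-.2)<.15)&(abs(C[...,0]-.5)<.15); print("ttop",np.median(C[m][:,2]),m.sum())
E
```

```text
green [133.4 117.6] 3281 [0.78  0.555] [0.794 0.572]
green [622.6 123.5] 2807 [ 0.731 -0.918] [ 0.743 -0.946]
green [301.7 119.6] 107 [0.763 0.052] [0.777 0.053]
green [420.7 160.4] 182 [ 0.629 -0.298] [ 0.639 -0.308]
green [246.6 183.2] 289 [0.572 0.215] [0.579 0.221]
green [237.  215.5] 333 [0.477 0.241] [0.482 0.249]
green [570.3 243.8] 4113 [ 0.374 -0.709] [ 0.376 -0.731]
green [210.  224.7] 42 [0.453 0.318] [0.457 0.327]
green [468.3 287. ] 1231 [ 0.261 -0.406] [ 0.259 -0.419]
green [564.9 322.2] 571 [ 0.16  -0.665] [ 0.155 -0.686]
green [589.3 316.9] 64 [ 0.172 -0.734] [ 0.168 -0.757]
red [148.   94.1] 95 [0.83  0.492]
red [350.3 150.7] 64 [ 0.647 -0.086]
red [509.5 202. ] 530 [ 0.49  -0.522]
red [262.6 201.9] 13 [0.506 0.161]
red [222.  242.5] 16 [0.398 0.27 ]
yel [158.7 104.6] 56 [0.831 0.492]
yel [384.5 157.2] 93 [ 0.648 -0.196]
yel [256.7 234.7] 61 [0.423 0.189]
yel [468.  281.1] 41 [ 0.276 -0.416]
yel [491.2 292.6] 8 [ 0.243 -0.479]
yel [479.8 296.6] 9 [ 0.233 -0.446]
n 1023
((476.3650817871094, -92.48344421386719), (243.84228515625, 307.1103515625), 89.34044647216797)
hub [0.54500643 0.309537   0.069     ]
ttop 0.055029442938981626 3795
```

Run:
```python
from fit import *; import pickle
f=pickle.load(open("top0.pkl","rb")); save(f,"t2.png",(295,135,485,240),4)
```

```text
(no output)
```

View pics/t2.png

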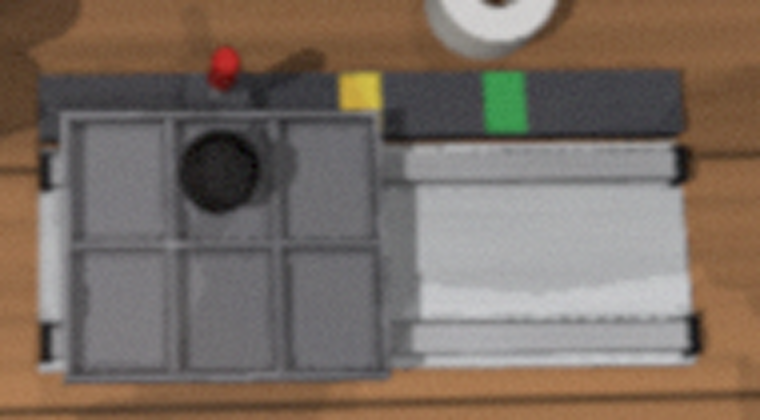

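```bash
cat >> h.py <<'E'
def go(x,y,z,yaw=None):
    """print tool-frame shift/turn (move units) to a down-pointing pose; yaw mod pi nearest"""
    s=bot.observe(); Rm=R.from_euler("xyz",s["tool_rot"]).as_matrix(); p=np.array(s["position"])
    d=Rm.T@(np.array([x,y,z])-p)/.2
    cy=np.arctan2(Rm[1,0],Rm[0,0]); yaw=cy if yaw is None else yaw
    dy=(yaw-cy+np.pi/2)%np.pi-np.pi/2
    T=R.from_euler("xyz",[np.pi,0,cy+dy]).as_matrix()
    rv=R.from_matrix(Rm.T@T).as_rotvec()/(np.pi/2)
    print("t%.1f"%s["clock"],"p",np.round(p,4),"yaw %.3f"%cy,"q7 %.2f"%s["qpos"][6],"F",np.round(s["force"],1),"w %.3f"%s["grip_width"],"GO",np.round(d,3),np.round(rv,3))
E
python3 - <<'E'
from fit import *; import pickle
f=pickle.load(open("top0.pkl","rb"))
q=[(62,113),(380,113),(68,380),(388,376)]
w=[ray(f,295+u/4,135+v/4,.064)[:2] for u,v in q]; w=np.array(w); print(w.round(4),w.mean(0))
for a,b in((0,1),(2,3),(2,0),(3,1)): d=w[b]-w[a]; print(np.linalg.norm(d),np.degrees(np.arctan2(d[1],d[0])))
for u,v in((360,90),(505,101),(224,57)): print(ray(f,295+u/4,135+v/4,.03 if u!=224 else .122))
go(.643,-.085,.25,0)
E
```

```text
[[ 0.6251  0.0277]
 [ 0.62   -0.2049]
 [ 0.4299  0.0271]
 [ 0.4274 -0.2   ]] [ 0.52561011 -0.08751917]
0.2325733113429992 -91.25824504667925
0.22707815393789338 -90.63497944340116
0.19514171072536304 0.16644829583197257
0.19261238995437502 -1.4536152887185707
[ 0.64720175 -0.19719931  0.03      ]
[ 0.63621986 -0.30642087  0.03      ]
[ 0.64733861 -0.08700788  0.122     ]
t0.1 p [ 0.2391 -0.5771  0.2478] yaw 0.393 q7 -0.11 F [-1.  -0.9  0. ] w 0.085 GO [ 2.808 -1.5   -0.01 ] [-0.001  0.     0.25 ]
```

```bash
python3 -m inch '[[0.2,-0.1,0,0,0,0.08,1],[0.5,-0.25,0,0,0,0.17,0.8],[0.75,-0.4,0,0,0,0.25,0.7],[0.95,-0.5,0,0,0,0.25,0.7],[0.95,-0.5,0,0,0,0.25,0.7]]' 40; python3 -c "
from h import *
go(.645,-.087,.2,0)"
```

```text
clock: 0.72
position: [0.379, -0.4094, 0.2482]
tool_rot: [-3.14, -0.001, 0.006]
force: [-0.6, -0.1, 1.0]
grip_width: 0.0598
finger_force: 0.0
t0.7 p [ 0.379  -0.4094  0.2482] yaw 0.006 q7 -0.84 F [-0.6 -0.1  1. ] w 0.060 GO [ 1.339 -1.604  0.243] [-0.001 -0.     0.004]
```

```bash
python3 -m inch '[[0.2,-0.25,0,0,0,0,0.7],[0.45,-0.5,0,0,0,0,0.7],[0.7,-0.75,0,0,0,0,0.7],[0.9,-0.98,0,0,0,0,0.7],[0.98,-0.98,0,0,0,0,0.7]]'; python3 -m inch '[[0.2,-0.25,0.1,0,0,0,0.7],[0.36,-0.5,0.2,0,0,0,0.7],[0.36,-0.62,0.24,0,0,0,0.7],[0.36,-0.62,0.24,0,0,0,0.7]]'; python3 -c "
from h import *
f=snap('top','t3.png',(295,100,425,200),5)
go(.645,-.087,.1,0)"
```

```text
clock: 1.35
position: [0.5741, -0.2136, 0.248]
tool_rot: [-3.141, 0.0, 0.003]
force: [-0.8, -0.9, 0.3]
grip_width: 0.0598
finger_force: 0.0
clock: 1.85
position: [0.6442, -0.0906, 0.1989]
tool_rot: [-3.141, 0.002, 0.003]
force: [0.3, -0.4, 1.3]
grip_width: 0.0601
finger_force: 0.0
t1.9 p [ 0.6442 -0.0927  0.1997] yaw 0.001 q7 -1.55 F [-0.1 -1.1  0.1] w 0.060 GO [ 0.005 -0.028  0.498] [0.    0.001 0.   ]
```

View pics/t3.png

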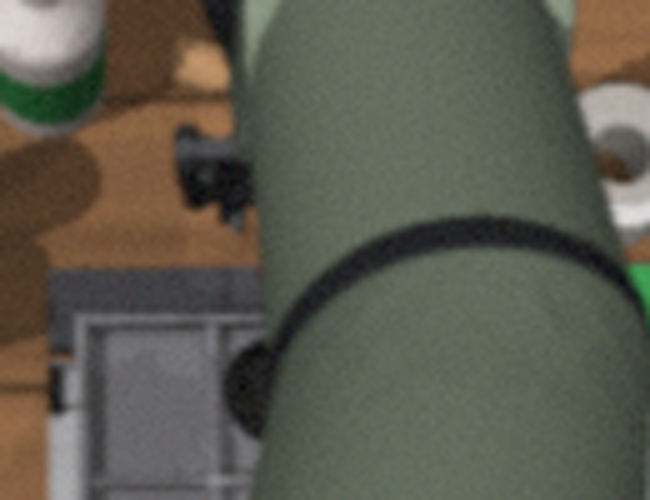

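```bash
python3 -m inch '[[0,-0.03,0.15,0,0,0,0.7],[0,-0.03,0.3,0,0,0,0.7],[0,-0.03,0.42,0,0,0,0.7],[0,-0.03,0.5,0,0,0,0.7],[0,-0.03,0.5,0,0,0,0.7]]'; python3 -m inch '[[0,0,0,0,0,0,0.2],[0,0,0,0,0,0,0.1],[0,0,0,0,0,0,0.1],[0,0,0,0,0,0,0.1]]' 40;python3 -c "
from h import *
go(.643,-.197,.1,0)"
```

```text
clock: 2.52
position: [0.644, -0.0874, 0.0997]
tool_rot: [3.141, 0.001, -0.001]
force: [0.0, 0.5, 1.0]
grip_width: 0.0598
finger_force: 0.0
clock: 3.02
position: [0.645, -0.0865, 0.1014]
tool_rot: [3.141, -0.001, -0.0]
force: [-0.3, -0.7, 5.8]
grip_width: 0.0209
finger_force: 38.8
t3.0 p [ 0.645  -0.0865  0.1014] yaw -0.000 q7 -1.57 F [-0.3 -0.7  5.8] w 0.021 GO [-0.01   0.553  0.007] [ 0.    -0.001 -0.   ]
```

```bash
python3 -m inch '[[0,0.02,0,0,0,0,0.1],[0,0.05,0,0,0,0,0.1],[0,0.09,0,0,0,0,0.1],[-0.001,0.13,0,0,0,0,0.1],[-0.002,0.17,0,0,0,0,0.1],[-0.003,0.21,0,0,0,0,0.1],[-0.004,0.25,0,0,0,0,0.1],[-0.005,0.29,0,0,0,0,0.1],[-0.006,0.33,0,0,0,0,0.1],[-0.006,0.37,0,0,0,0,0.1],[-0.007,0.41,0,0,0,0,0.1],[-0.008,0.45,0,0,0,0,0.1],[-0.009,0.49,0,0,0,0,0.1],[-0.01,0.52,0,0,0,0,0.1],[-0.01,0.54,0,0,0,0,0.1],[-0.01,0.55,0,0,0,0,0.1],[-0.01,0.55,0,0,0,0,0.1],[-0.01,0.55,0,0,0,0,0.1]]';python3 -m inch '[[0,0,0,0,0,0,0.4],[0,0,0,0,0,0,0.7],[0,0,0,0,0,0,0.7],[0,0,-0.15,0,0,0,0.7],[0,0,-0.3,0,0,0,0.7],[0,0,-0.5,0,0,0,0.7],[0,0,-0.5,0,0,0,0.7]]'; python3 -c "
from h import *
go(.47,.1,.2,0)"
```

```text
clock: 5.28
position: [0.6436, -0.1966, 0.1014]
tool_rot: [3.141, -0.003, 0.0]
force: [3.9, -2.9, 5.4]
grip_width: 0.0212
finger_force: 39.1
clock: 6.15
position: [0.6437, -0.1967, 0.2034]
tool_rot: [3.14, -0.005, -0.0]
force: [-0.1, -0.7, -0.5]
grip_width: 0.0594
finger_force: 0.0
t6.2 p [ 0.6437 -0.1967  0.2034] yaw -0.000 q7 -1.40 F [-0.1 -0.7 -0.5] w 0.059 GO [-0.869 -1.483  0.011] [ 0.001 -0.003 -0.   ]
```

```bash
python3 -m inch '[[-0.1,-0.15,0,0,0,0,0.7],[-0.25,-0.4,0,0,0,0,0.6],[-0.35,-0.65,0,0,0,0,0.5],[-0.5,-0.95,0,0,0,0,0.5],[-0.5,-0.95,0,0,0,0,0.5]]'; python3 -m inch '[[-0.1,-0.2,0,0,0,0,0.5],[-0.25,-0.45,0,0,0,0,0.5],[-0.35,-0.65,0,0,0,0,0.5],[-0.5,-0.95,0,0,0,0,0.5],[-0.5,-0.95,0,0,0,0,0.5]]';  python3 -c "
from h import *
f=snap('top','t4.png'); import pickle; pickle.dump(f,open('t4.pkl','wb'))
go(.397,.271,.2,np.radians(15))"
```

```text
clock: 6.78
position: [0.5407, -0.0022, 0.1999]
tool_rot: [-3.14, 0.001, 0.006]
force: [0.2, -0.7, 0.2]
grip_width: 0.0425
finger_force: 0.0
clock: 7.4
position: [0.4408, 0.1869, 0.2]
tool_rot: [-3.141, 0.001, 0.005]
force: [-0.1, -1.0, 0.0]
grip_width: 0.0427
finger_force: 0.0
t7.5 p [0.4416 0.1853 0.2   ] yaw 0.003 q7 -2.16 F [0.9 1.2 1. ] w 0.043 GO [-0.222 -0.429  0.   ] [-0.     0.    -0.165]
```

View pics/t4.png

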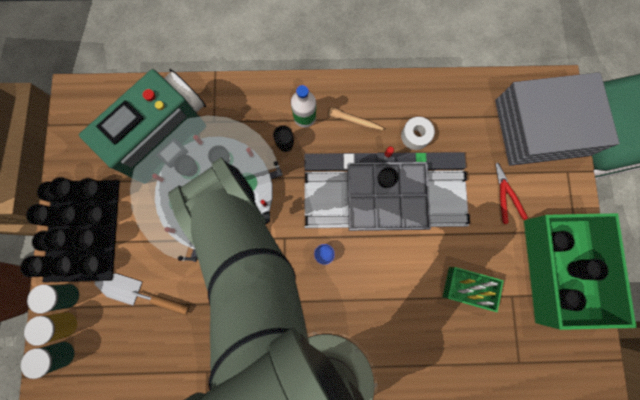

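```bash
python3 -m inch '[[-0.1,-0.2,0,0,0,-0.08,0.5],[-0.22,-0.42,0,0,0,-0.16,0.5],[-0.22,-0.43,0,0,0,-0.165,0.5],[-0.22,-0.43,0,0,0,-0.165,0.5]]'; python3 -c "
from h import *
f=snap('side','t5.png',(160,180,340,350),4)
go(.397,.271,.09,np.radians(15))"
```

```text
clock: 7.95
position: [0.3993, 0.2685, 0.2]
tool_rot: [3.141, 0.0, 0.257]
force: [0.5, -0.6, -0.5]
grip_width: 0.0426
finger_force: 0.0
t8.0 p [0.3994 0.2682 0.2   ] yaw 0.256 q7 -2.15 F [1.1 0.1 0.8] w 0.042 GO [-0.008 -0.017  0.55 ] [ 0.     0.    -0.004]
```

View pics/t5.png

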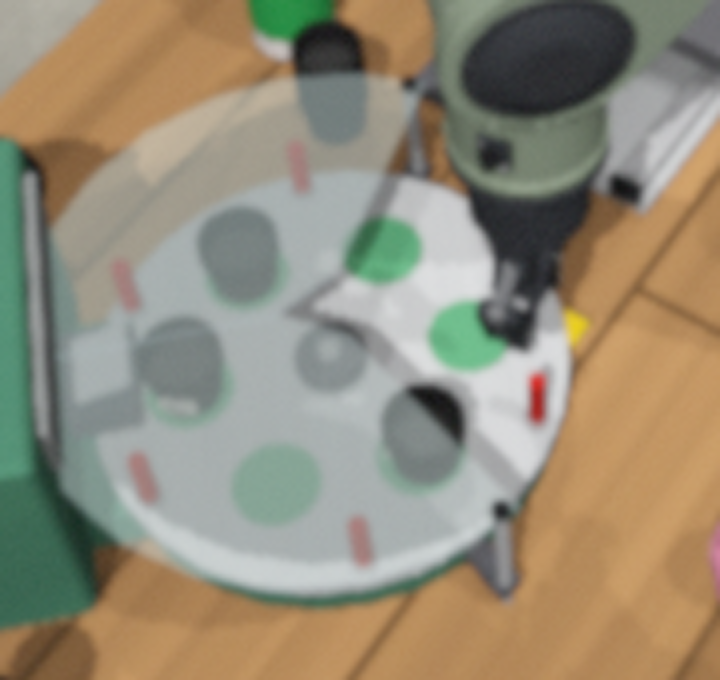

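```bash
python3 -c "
from h import *
f=snap('side');p=bot.observe()['position']
for q in((p[0],p[1],.183),(p[0],p[1],.11),(.397,.271,.11),(.397,.271,.06)): print((proj(f,q)-[160,180])*4)
from fit import blobs
for c,a in blobs(f,(0,120,70),(8,255,255),3,(172,120,70),(180,255,255)): print('red',(np.round(c,1)-[160,180])*4,a,np.round(ray(f,*c,.085)[:2],3))
"
```

```text
[528.61962131 314.36368316]
[530.35540671 371.46901963]
[530.97819333 376.13218127]
[532.06828047 412.44461258]
red [ 969.2 -270.4] 26 [ 0.436 -0.525]
red [ 944.  -236.4] 52 [ 0.436 -0.47 ]
red [-93.2 210.8] 109 [0.869 0.388]
red [536.  395.2] 32 [0.394 0.27 ]
red [1890.8  442.8] 3 [-0.412 -0.196]
```

```bash
python3 -m inch '[[-0.01,-0.015,0.15,0,0,0,0.5],[-0.01,-0.015,0.3,0,0,0,0.5],[-0.01,-0.015,0.45,0,0,0,0.5],[-0.01,-0.015,0.55,0,0,0,0.5],[-0.01,-0.015,0.55,0,0,0,0.5]]'
python3 - <<'E'
from h import *
go(.397,.271,.09,np.radians(15))
s=bot.observe(); p=np.array(s["position"]); Rm=R.from_euler("xyz",s["tool_rot"]).as_matrix()
ax=np.array([.547,.311])
for a in range(5,72,5):
    th=np.radians(195+a); t=np.array([*(ax+.155*np.array([np.cos(th),np.sin(th)])),p[2]]); print(a,np.round(Rm.T@(t-p)/.2,3),-round(a/90,3))
E
```

```text
clock: 8.68
position: [0.3957, 0.2707, 0.0893]
tool_rot: [3.14, 0.002, 0.257]
force: [-0.2, 0.1, 0.1]
grip_width: 0.0428
finger_force: 0.0
t8.7 p [0.3957 0.2707 0.0893] yaw 0.257 q7 -2.23 F [-0.2  0.1  0.1] w 0.043 GO [ 0.006  0.    -0.003] [ 0.001  0.001 -0.003]
5 [0.011 0.069 0.   ] -0.056
10 [0.02  0.136 0.   ] -0.111
15 [0.035 0.202 0.   ] -0.167
20 [0.056 0.266 0.   ] -0.222
25 [0.082 0.328 0.   ] -0.278
30 [0.113 0.388 0.   ] -0.333
35 [0.15  0.445 0.   ] -0.389
40 [0.191 0.498 0.   ] -0.444
45 [0.237 0.548 0.   ] -0.5
50 [0.287 0.594 0.   ] -0.556
55 [0.341 0.634 0.   ] -0.611
60 [0.398 0.671 0.   ] -0.667
65 [ 0.458  0.701 -0.   ] -0.722
70 [ 0.521  0.727 -0.   ] -0.778
```

```bash
python3 -m inch '[[0,0,0,0,0,0,0.24],[0,0,0,0,0,0,0.24],[0.004,0.034,0,0,0,-0.028,0.24],[0.011,0.069,0,0,0,-0.056,0.24],[0.02,0.136,0,0,0,-0.111,0.24],[0.035,0.202,0,0,0,-0.167,0.24],[0.056,0.266,0,0,0,-0.222,0.24],[0.082,0.328,0,0,0,-0.278,0.24],[0.113,0.388,0,0,0,-0.333,0.24],[0.15,0.445,0,0,0,-0.389,0.24],[0.191,0.498,0,0,0,-0.444,0.24],[0.237,0.548,0,0,0,-0.5,0.24],[0.287,0.594,0,0,0,-0.556,0.24],[0.341,0.634,0,0,0,-0.611,0.24],[0.37,0.653,0,0,0,-0.64,0.24],[0.398,0.671,0,0,0,-0.667,0.24],[0.398,0.671,0,0,0,-0.667,0.24],[0.398,0.671,0,0,0,-0.667,0.4],[0.398,0.671,0,0,0,-0.667,0.5]]'
python3 - <<'E'
from h import *
f=snap('side','t6.png',(160,180,340,350),4)
go(.4,.1,.22,0)
E
```

```text
clock: 11.05
position: [0.5069, 0.1629, 0.0905]
tool_rot: [3.141, 0.0, 1.307]
force: [-0.4, 0.0, -0.2]
grip_width: 0.0426
finger_force: 0.0
t11.1 p [0.5069 0.1629 0.0904] yaw 1.307 q7 -1.11 F [-1.  -0.8 -0.1] w 0.043 GO [-0.443 -0.434 -0.648] [ 0.    -0.     0.832]
```

View pics/t6.png

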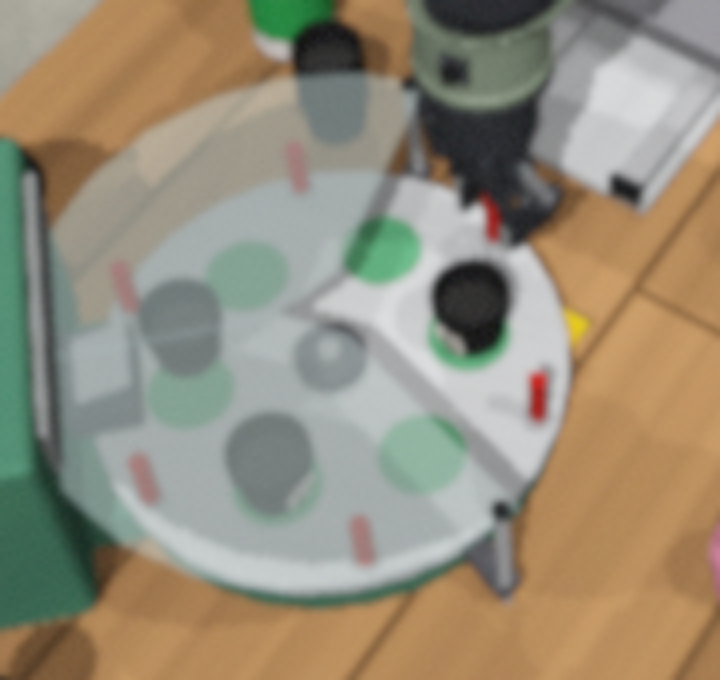

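```bash
cat > pots.py <<'E'
from fit import *
def dark(f,center,z,r=.05):
    """centre of dark region (pot top) near a world point, top cam: fit using rim edge at height z"""
    C=None; u0,v0=proj(f,center); g=f["img"].max(2); m=(g<48).astype(np.uint8)
    n,l,s,c=cv2.connectedComponentsWithStats(m); 
    k=[i for i in range(1,n) if s[i,4]>60 and np.hypot(*(c[i]-[u0,v0]))<40]
    return [(np.round(c[i],1),s[i].tolist(),np.round(ray(f,*c[i],z),3)) for i in k]
E
python3 -m inch '[[0,0,-0.15,0,0,0,0.6],[0,0,-0.35,0,0,0,0.8],[0,0,-0.6,0,0,0,1],[0,0,-0.6,0,0,0,1]]'
python3 - <<'E'
from pots import *
f=snap('side','x.png'); print(ray(f,278,253.2,.105)); print(dark(f,(.476,.24,.09),.095))
print(proj(f,(.476,.24,.105)),proj(f,(.476,.24,.055)))
go(.476,.24,.2,np.radians(45))
go(.476,.24,.2,np.radians(135))
E
```

```text
clock: 11.6
position: [0.5083, 0.1635, 0.2136]
tool_rot: [3.137, -0.003, 1.307]
force: [-0.8, 0.8, -0.5]
grip_width: 0.0856
finger_force: 0.0
[0.47038245 0.23495371 0.105     ]
[(array([278.3, 255.4]), [269, 247, 17, 20, 171], array([0.47 , 0.236, 0.095]))]
[275.33469556 253.57966442] [276.076488   262.91717942]
t11.7 p [0.5076 0.1629 0.2117] yaw 1.306 q7 -0.99 F [-1.2 -0.4 -0.7] w 0.085 GO [ 0.331 -0.253  0.058] [ 0.001 -0.001  0.332]
t11.7 p [0.5076 0.1629 0.2117] yaw 1.306 q7 -0.99 F [-1.2 -0.4 -0.7] w 0.085 GO [ 0.331 -0.253  0.058] [ 0.002  0.    -0.668]
```

```bash
python3 -m inch '[[0.1,-0.08,0,0,0,0.1,1],[0.22,-0.17,0.02,0,0,0.2,1],[0.33,-0.25,0.05,0,0,0.3,1],[0.34,-0.25,0.06,0,0,0.33,1],[0.34,-0.25,0.06,0,0,0.33,1]]'
python3 - <<'E'
from h import *
go(.473,.238,.095,np.radians(45))
E
```

```text
clock: 12.28
position: [0.4759, 0.2416, 0.1974]
tool_rot: [-3.141, 0.002, 0.79]
force: [-0.1, 0.5, 0.3]
grip_width: 0.0857
finger_force: 0.0
t12.3 p [0.4759 0.2416 0.1974] yaw 0.790 q7 -1.62 F [-0.1  0.5  0.3] w 0.086 GO [-0.022  0.002  0.512] [-0.     0.001  0.003]
```

```bash
python3 -m inch '[[-0.02,0,0.15,0,0,0,1],[-0.02,0,0.3,0,0,0,1],[-0.02,0,0.42,0,0,0,1],[-0.02,0,0.51,0,0,0,1],[-0.02,0,0.51,0,0,0,1],[-0.02,0,0.51,0,0,0,0.5],[-0.02,0,0.51,0,0,0,0.5],[-0.02,0,0.51,0,0,0,0.5],[-0.02,0,0.51,0,0,0,0.5],[-0.02,0,0.45,0,0,0,0.5],[-0.02,0,0.3,0,0,0,0.5],[-0.02,0,0.1,0,0,0,0.5],[-0.02,0,0,0,0,0,0.5],[-0.02,0,0,0,0,0,0.5]]' 30
python3 - <<'E'
from h import *
go(.4746,-.271,.2,np.radians(90))
E
```

```text
clock: 14.02
position: [0.4744, 0.239, 0.2006]
tool_rot: [3.14, -0.003, 0.788]
force: [-0.5, -0.9, -1.1]
grip_width: 0.0568
finger_force: 32.2
t14.0 p [0.4744 0.239  0.2006] yaw 0.788 q7 -1.62 F [-0.5 -0.9 -1.1] w 0.057 GO [-1.808e+00  1.798e+00 -1.000e-03] [ 0.002 -0.002 -0.498]
```

```bash
python3 -m inch '[[-0.1,0.1,0,0,0,0,0.5],[-0.25,0.25,0,0,0,-0.1,0.5],[-0.4,0.4,0,0,0,-0.2,0.5],[-0.55,0.55,0,0,0,-0.3,0.5],[-0.7,0.7,0,0,0,-0.4,0.5],[-0.85,0.85,0,0,0,-0.5,0.5],[-0.95,0.95,0,0,0,-0.5,0.5],[-0.95,0.95,0,0,0,-0.5,0.5]]';python3 -m inch '[[-0.2,0,0,0,0,0,0.5],[-0.4,0,0,0,0,0,0.5],[-0.6,0,0,0,0,0,0.5],[-0.8,0,0,0,0,0,0.5],[-0.95,0,0,0,0,0,0.5],[-1,0,0,0,0,0,0.5],[-1,0,0,0,0,0,0.5]]'
python3 - <<'E'
from h import *
go(.4746,-.271,.085,np.radians(90))
f=snap('side','t7.png',(160,60,480,280),2.5)
E
```

```text
clock: 15.02
position: [0.4741, -0.0322, 0.1979]
tool_rot: [-3.141, 0.0, 1.57]
force: [0.4, 1.9, -0.7]
grip_width: 0.0568
finger_force: 33.3
clock: 15.9
position: [0.4753, -0.2293, 0.1981]
tool_rot: [-3.141, -0.001, 1.574]
force: [-0.7, 0.5, -0.1]
grip_width: 0.0568
finger_force: 33.3
t15.9 p [ 0.4753 -0.2293  0.1981] yaw 1.574 q7 0.03 F [-0.7  0.5 -0.1] w 0.057 GO [-0.209 -0.004  0.565] [-0.    -0.     0.002]
```

View pics/t7.png

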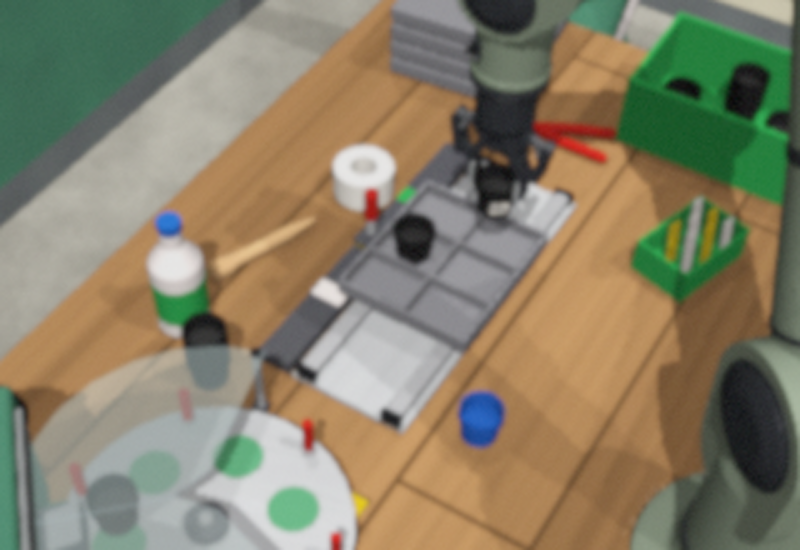

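```bash
python3 -m inch '[[-0.1,0,0.05,0,0,0,0.5],[-0.21,-0.004,0.2,0,0,0,0.5],[-0.21,-0.004,0.35,0,0,0,0.5],[-0.21,-0.004,0.45,0,0,0,0.5],[-0.21,-0.004,0.51,0,0,0,0.5],[-0.21,-0.004,0.54,0,0,0,0.5],[-0.21,-0.004,0.555,0,0,0,0.5],[-0.21,-0.004,0.56,0,0,0,0.5],[-0.21,-0.004,0.56,0,0,0,0.5]]'; python3 -m inch '[[0,0,0,0,0,0,0.7],[0,0,0,0,0,0,0.78],[0,0,0,0,0,0,0.85],[0,0,0,0,0,0,0.85],[0,0,-0.08,0,0,0,0.85],[0,0,-0.2,0,0,0,0.85],[0,0,-0.4,0,0,0,0.85],[0,0,-0.6,0,0,0,0.85],[0,0,-0.6,0,0,0,0.85]]';python3 - <<'E'
from pots import *
f=snap('side','x.png',(300,100,400,200),6)
go(.397,.271,.2,np.radians(15))
E
```

```text
clock: 17.08
position: [0.4748, -0.2725, 0.0874]
tool_rot: [3.141, 0.001, 1.574]
force: [-4.3, 0.2, 11.2]
grip_width: 0.057
finger_force: 34.5
clock: 18.2
position: [0.4758, -0.2725, 0.21]
tool_rot: [3.137, 0.003, 1.574]
force: [-0.6, 0.1, -0.5]
grip_width: 0.0725
finger_force: 0.0
t18.2 p [ 0.475  -0.2724  0.2082] yaw 1.574 q7 0.11 F [-0.7  0.2 -1. ] w 0.073 GO [ 2.718 -0.382  0.036] [ 0.002 -0.     0.835]
```

View pics/x.png

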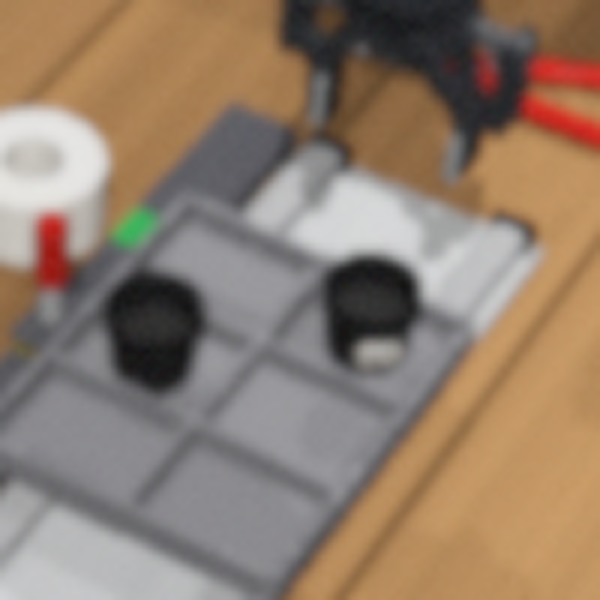

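Run:
```python
from pots import *
import pickle
f=snap('top'); 
f2=snap('side')
ax=np.array([.547,.311,0])
for u,v in((205,254.5),(227,287)):
    p=ray(f2,u,v,.105); d=p-ax; print(p.round(3),np.hypot(*d[:2]).round(3),np.degrees(np.arctan2(d[1],d[0])))
save(f,"t8.png",(130,95,330,265),4)
```

```text
[0.641 0.348 0.105] 0.1 21.494382144769578
[0.525 0.395 0.105] 0.087 104.43200291914982
```

View pics/t8.png

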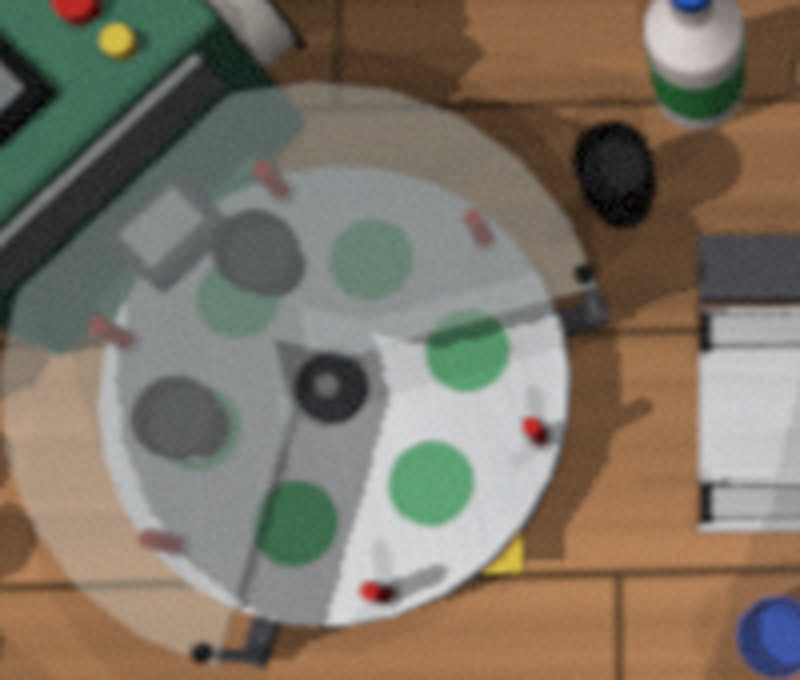

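```bash
python3 -m inch '[[0.15,0,0,0,0,0,0.6],[0.4,0,0,0,0,0,0.5],[0.7,0,0,0,0,0,0.5],[0.98,0,0,0,0,0,0.5],[0.98,0,0,0,0,0,0.5]]'; python3 -m inch '[[0.2,0,0,0,0,0.05,0.5],[0.45,-0.1,0,0,0,0.15,0.5],[0.7,-0.2,0,0,0,0.25,0.5],[0.95,-0.2,0,0,0,0.35,0.5],[0.98,-0.2,0.03,0,0,0.4,0.5],[0.98,-0.2,0.03,0,0,0.4,0.5]]'
python3 - <<'E'
from h import *
go(.396,.2705,.2,np.radians(15))
E
```

```text
clock: 18.98
position: [0.4736, -0.072, 0.206]
tool_rot: [-3.141, -0.001, 1.58]
force: [1.0, -1.5, -0.2]
grip_width: 0.0428
finger_force: 0.0
clock: 19.73
position: [0.4329, 0.1197, 0.1996]
tool_rot: [-3.14, 0.001, 0.947]
force: [-0.1, 0.3, -0.7]
grip_width: 0.043
finger_force: 0.0
t19.7 p [0.4329 0.1197 0.1996] yaw 0.947 q7 -1.29 F [-0.1  0.3 -0.7] w 0.043 GO [ 0.504 -0.59  -0.002] [-0.     0.001  0.436]
```

```bash
python3 -m inch '[[0.15,-0.2,0,0,0,0.1,0.5],[0.35,-0.4,0,0,0,0.2,0.5],[0.5,-0.59,0,0,0,0.3,0.5],[0.505,-0.59,0,0,0,0.4,0.5],[0.505,-0.59,0,0,0,0.436,0.5],[0.505,-0.59,0,0,0,0.436,0.5]]'
python3 - <<'E'
from h import *
go(.396,.2705,.09,np.radians(15))
E
```

```text
clock: 20.48
position: [0.3971, 0.2697, 0.2002]
tool_rot: [3.141, 0.001, 0.262]
force: [-0.6, -0.3, -1.4]
grip_width: 0.0425
finger_force: 0.0
t20.5 p [0.3971 0.2697 0.2002] yaw 0.262 q7 -2.24 F [-0.6 -0.3 -1.4] w 0.042 GO [-0.004 -0.005  0.551] [ 0.  0. -0.]
```

```bash
python3 -m inch '[[0,0,0.15,0,0,0,0.5],[0,0,0.3,0,0,0,0.5],[0,0,0.45,0,0,0,0.5],[0,0,0.55,0,0,0,0.5],[0,0,0.55,0,0,0,0.5]]'; python3 -m inch '[[0,0,0,0,0,0,0.24],[0,0,0,0,0,0,0.24],[0.004,0.034,0,0,0,-0.028,0.24],[0.011,0.069,0,0,0,-0.056,0.24],[0.02,0.136,0,0,0,-0.111,0.24],[0.035,0.202,0,0,0,-0.167,0.24],[0.056,0.266,0,0,0,-0.222,0.24],[0.082,0.328,0,0,0,-0.278,0.24],[0.113,0.388,0,0,0,-0.333,0.24],[0.15,0.445,0,0,0,-0.389,0.24],[0.191,0.498,0,0,0,-0.444,0.24],[0.237,0.548,0,0,0,-0.5,0.24],[0.287,0.594,0,0,0,-0.556,0.24],[0.341,0.634,0,0,0,-0.611,0.24],[0.37,0.653,0,0,0,-0.64,0.24],[0.398,0.671,0,0,0,-0.667,0.24],[0.398,0.671,0,0,0,-0.667,0.24],[0.398,0.671,0,0,0,-0.667,0.4],[0.398,0.671,0,0,0,-0.667,0.5]]'; python3 -m inch '[[0,0,-0.15,0,0,0,0.5],[0,0,-0.35,0,0,0,0.5],[0,0,-0.5,0,0,0,0.5],[0,0,-0.5,0,0,0,0.5]]'
python3 - <<'E'
from fit import *
f=snap('side')
for c,a in blobs(f,(0,120,70),(8,255,255),3,(172,120,70),(180,255,255)): print('red',np.round(c,1),a,np.round(ray(f,*c,.085)[:2],3))
go(.396,.2705,.19,np.radians(15))
E
```

```text
clock: 21.1
position: [0.3964, 0.2697, 0.0893]
tool_rot: [3.141, 0.003, 0.262]
force: [-0.2, -0.1, -0.2]
grip_width: 0.0426
finger_force: 0.0
clock: 23.48
position: [0.5081, 0.1617, 0.0905]
tool_rot: [3.141, 0.0, 1.308]
force: [0.9, -0.0, 0.2]
grip_width: 0.0426
finger_force: 0.0
clock: 23.98
position: [0.509, 0.162, 0.1923]
tool_rot: [3.139, -0.001, 1.308]
force: [0.8, 0.5, -0.6]
grip_width: 0.0427
finger_force: 0.0
red [389.3 114.5] 287 [ 0.472 -0.488]
red [309.7 146.7] 3 [ 0.63  -0.189]
red [136.7 232.8] 110 [0.869 0.389]
red [283.  232.5] 41 [0.506 0.158]
red [294.  278.3] 31 [0.395 0.269]
red [633.2 276.4] 5 [-0.406 -0.245]
red [637.7 284.6] 12 [-0.421 -0.224]
red [619. 300.] 3 [-0.385 -0.146]
red [616.3 308.7] 6 [-0.383 -0.115]
red [614.  316.2] 4 [-0.382 -0.088]
red [619. 317.] 3 [-0.393 -0.093]
red [613.  321.3] 3 [-0.382 -0.072]
t24.0 p [0.5085 0.1616 0.1909] yaw 1.308 q7 -1.09 F [-1.1 -0.5 -0.1] w 0.043 GO [ 0.38  -0.684  0.004] [ 0.001 -0.001  0.666]
```

Station clicked. Go back and turn a second time.

```bash
python3 -m inch '[[0.1,-0.17,0,0,0,0.11,0.5],[0.2,-0.36,0,0,0,0.22,0.5],[0.3,-0.53,0,0,0,0.33,0.5],[0.38,-0.685,0,0,0,0.44,0.5],[0.38,-0.685,0,0,0,0.55,0.5],[0.38,-0.685,0,0,0,0.666,0.5],[0.38,-0.685,0,0,0,0.666,0.5],[0.38,-0.685,0,0,0,0.666,0.5]]'
python3 - <<'E'
from h import *
go(.396,.2705,.09,np.radians(15))
E
```

```text
clock: 25.02
position: [0.3954, 0.2704, 0.1898]
tool_rot: [3.141, 0.001, 0.267]
force: [0.9, -0.2, -0.3]
grip_width: 0.0426
finger_force: 0.0
t25.0 p [0.3954 0.2704 0.1898] yaw 0.267 q7 -2.30 F [ 0.9 -0.2 -0.3] w 0.043 GO [0.004 0.    0.499] [0.    0.    0.003]
```

```bash
python3 -m inch '[[0,0,0.15,0,0,0,0.5],[0,0,0.3,0,0,0,0.5],[0,0,0.4,0,0,0,0.5],[0,0,0.5,0,0,0,0.5],[0,0,0.5,0,0,0,0.5]]'; python3 -m inch '[[0,0,0,0,0,0,0.24],[0,0,0,0,0,0,0.24],[0.004,0.034,0,0,0,-0.028,0.24],[0.011,0.069,0,0,0,-0.056,0.24],[0.02,0.136,0,0,0,-0.111,0.24],[0.035,0.202,0,0,0,-0.167,0.24],[0.056,0.266,0,0,0,-0.222,0.24],[0.082,0.328,0,0,0,-0.278,0.24],[0.113,0.388,0,0,0,-0.333,0.24],[0.15,0.445,0,0,0,-0.389,0.24],[0.191,0.498,0,0,0,-0.444,0.24],[0.237,0.548,0,0,0,-0.5,0.24],[0.287,0.594,0,0,0,-0.556,0.24],[0.341,0.634,0,0,0,-0.611,0.24],[0.37,0.653,0,0,0,-0.64,0.24],[0.398,0.671,0,0,0,-0.667,0.24],[0.398,0.671,0,0,0,-0.667,0.24],[0.398,0.671,0,0,0,-0.667,0.4],[0.398,0.671,0,0,0,-0.667,0.5]]'; python3 -m inch '[[0,0,-0.15,0,0,0,0.6],[0,0,-0.35,0,0,0,0.8],[0,0,-0.55,0,0,0,1],[0,0,-0.55,0,0,0,1]]'
python3 - <<'E'
from pots import *
f=snap('side','t9.png',(160,180,340,350),4)
for c,a in blobs(f,(0,120,70),(8,255,255),20,(172,120,70),(180,255,255)): print('red',np.round(c,1),a,np.round(ray(f,*c,.085)[:2],3))
print(dark(f,(.476,.24,.09),.095))
go(.476,.24,.2,np.radians(45))
E
```

```text
clock: 25.65
position: [0.3949, 0.2701, 0.0892]
tool_rot: [3.141, 0.003, 0.265]
force: [0.1, 0.8, 0.0]
grip_width: 0.0429
finger_force: 0.0
clock: 28.02
position: [0.5071, 0.1617, 0.0905]
tool_rot: [3.141, 0.0, 1.31]
force: [0.8, -1.2, -0.6]
grip_width: 0.0426
finger_force: 0.0
clock: 28.52
position: [0.5082, 0.1622, 0.2029]
tool_rot: [3.138, -0.002, 1.31]
force: [-0.0, -0.5, -1.1]
grip_width: 0.0855
finger_force: 0.0
red [389.1 114.5] 291 [ 0.473 -0.488]
red [136.7 232.7] 111 [0.869 0.389]
red [283.  232.6] 40 [0.506 0.158]
red [294.  278.7] 31 [0.394 0.269]
[(array([277. , 257.5]), [268, 248, 17, 21, 191], array([0.468, 0.243, 0.095]))]
t28.6 p [0.5076 0.1616 0.2012] yaw 1.310 q7 -1.12 F [-0.3 -0.5 -0.5] w 0.086 GO [ 0.338 -0.254  0.006] [ 0.001 -0.001  0.334]
```

View pics/t9.png

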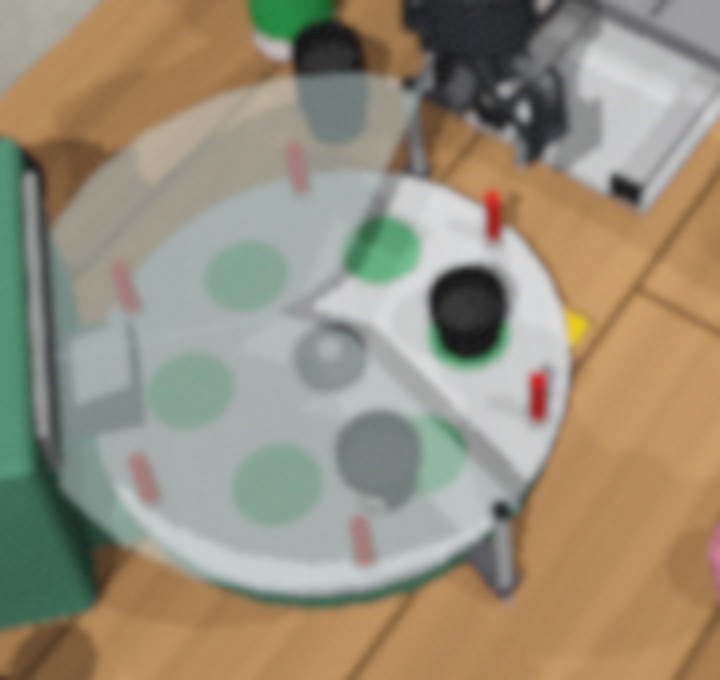

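```bash
python3 -m inch '[[0.1,-0.08,0,0,0,0.1,1],[0.22,-0.17,0,0,0,0.2,1],[0.33,-0.25,0,0,0,0.3,1],[0.357,-0.28,0,0,0,0.333,1],[0.357,-0.28,0,0,0,0.333,1]]'
python3 - <<'E'
from h import *
go(.472,.245,.095,np.radians(45))
E
```

```text
clock: 29.2
position: [0.4708, 0.2454, 0.1995]
tool_rot: [-3.141, 0.001, 0.789]
force: [-0.4, -0.3, 0.0]
grip_width: 0.0854
finger_force: 0.0
t29.2 p [0.4708 0.2454 0.1995] yaw 0.789 q7 -1.75 F [-0.4 -0.3  0. ] w 0.085 GO [0.003 0.005 0.522] [-0.     0.001  0.002]
```

```bash
python3 -m inch '[[0,0,0.15,0,0,0,1],[0,0,0.3,0,0,0,1],[0,0,0.42,0,0,0,1],[0,0,0.52,0,0,0,1],[0,0,0.52,0,0,0,1],[0,0,0.52,0,0,0,0.5],[0,0,0.52,0,0,0,0.5],[0,0,0.52,0,0,0,0.5],[0,0,0.52,0,0,0,0.5],[0,0,0.45,0,0,0,0.5],[0,0,0.3,0,0,0,0.5],[0,0,0.1,0,0,0,0.5],[0,0,0,0,0,0,0.5],[0,0,0,0,0,0,0.5]]' 30; python3 -m inch '[[-0.1,0.1,0,0,0,0,0.5],[-0.25,0.25,0,0,0,-0.1,0.5],[-0.4,0.4,0,0,0,-0.2,0.5],[-0.55,0.55,0,0,0,-0.3,0.5],[-0.7,0.7,0,0,0,-0.4,0.5],[-0.85,0.85,0,0,0,-0.5,0.5],[-0.95,0.95,0,0,0,-0.5,0.5],[-0.95,0.95,0,0,0,-0.5,0.5]]'
python3 - <<'E'
from h import *
go(.4757,-.195,.0885,np.radians(90))
E
```

```text
clock: 30.95
position: [0.4723, 0.2453, 0.2026]
tool_rot: [3.14, -0.003, 0.787]
force: [0.2, 0.8, -1.2]
grip_width: 0.0569
finger_force: 32.1
clock: 31.95
position: [0.4716, -0.0259, 0.1999]
tool_rot: [-3.141, 0.0, 1.569]
force: [0.3, 0.4, -0.3]
grip_width: 0.0568
finger_force: 32.2
t31.9 p [ 0.4716 -0.0259  0.1999] yaw 1.569 q7 -0.53 F [ 0.3  0.4 -0.3] w 0.057 GO [-0.845  0.023  0.557] [-0.001  0.    -0.001]
```

```bash
python3 -m inch '[[-0.15,0,0,0,0,0,0.5],[-0.35,0.01,0,0,0,0,0.5],[-0.55,0.02,0,0,0,0,0.5],[-0.75,0.022,0,0,0,0,0.5],[-0.845,0.022,0.05,0,0,0,0.5],[-0.845,0.022,0.2,0,0,0,0.5],[-0.845,0.022,0.35,0,0,0,0.5],[-0.845,0.022,0.45,0,0,0,0.5],[-0.845,0.022,0.51,0,0,0,0.5],[-0.845,0.022,0.54,0,0,0,0.5],[-0.845,0.022,0.555,0,0,0,0.5],[-0.845,0.022,0.557,0,0,0,0.5],[-0.845,0.022,0.557,0,0,0,0.5]]'; python3 -c "
from h import *
go(.4757,-.195,.0885,np.radians(90))"; python3 -m inch '[[0,0,0,0,0,0,0.7],[0,0,0,0,0,0,0.78],[0,0,0,0,0,0,0.85],[0,0,0,0,0,0,0.85],[0,0,-0.08,0,0,0,0.85],[0,0,-0.2,0,0,0,0.85],[0,0,-0.4,0,0,0,0.85],[0,0,-0.58,0,0,0,0.85],[0,0,-0.58,0,0,0,0.85]]';python3 - <<'E'
from pots import *
f=snap('side','t10.png',(160,100,400,280),3.3)
go(.396,.2705,.2,np.radians(15))
E
```

```text
clock: 33.58
position: [0.4769, -0.1928, 0.0893]
tool_rot: [3.141, 0.0, 1.572]
force: [-0.8, -1.0, -0.2]
grip_width: 0.0571
finger_force: 32.2
t33.6 p [ 0.4769 -0.1928  0.0893] yaw 1.572 q7 -0.34 F [-0.8 -1.  -0.2] w 0.057 GO [-0.011 -0.006  0.004] [0.    0.    0.001]
clock: 34.7
position: [0.4778, -0.1929, 0.2081]
tool_rot: [3.138, 0.002, 1.572]
force: [-0.0, -0.9, -0.2]
grip_width: 0.0728
finger_force: 0.0
t34.8 p [ 0.4771 -0.193   0.2065] yaw 1.572 q7 -0.18 F [-0.5 -0.4 -0.8] w 0.072 GO [ 2.318 -0.402  0.028] [ 0.002 -0.     0.834]
```

View pics/t10.png

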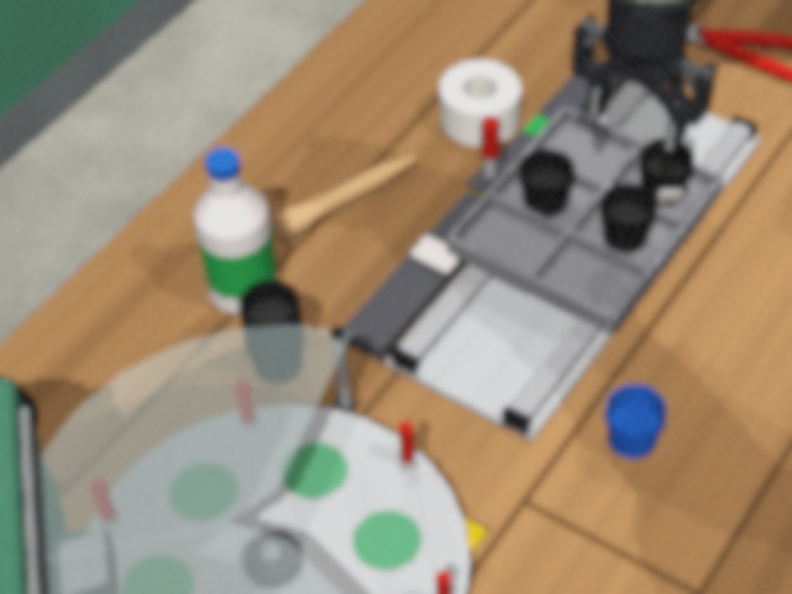

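```bash
python3 -m inch '[[0.15,0,0,0,0,0,0.6],[0.4,0,0,0,0,0,0.5],[0.6,0,0,0,0,0,0.5],[0.6,0,0,0,0,0,0.5]]'; python3 -m inch '[[0.2,0,0,0,0,0.05,0.5],[0.45,-0.1,0,0,0,0.15,0.5],[0.7,-0.2,0,0,0,0.25,0.5],[0.95,-0.2,0,0,0,0.35,0.5],[0.98,-0.2,0.03,0,0,0.4,0.5],[0.98,-0.2,0.03,0,0,0.4,0.5]]'
python3 - <<'E'
from h import *
go(.396,.2705,.2,np.radians(15))
E
```

```text
clock: 35.25
position: [0.4762, -0.0699, 0.2048]
tool_rot: [-3.141, -0.001, 1.577]
force: [-0.7, 0.0, 0.8]
grip_width: 0.0424
finger_force: 0.0
clock: 36.0
position: [0.4359, 0.1231, 0.1984]
tool_rot: [-3.141, 0.001, 0.946]
force: [0.4, -0.6, -0.2]
grip_width: 0.0429
finger_force: 0.0
t36.0 p [0.4359 0.1231 0.1984] yaw 0.946 q7 -1.41 F [ 0.4 -0.6 -0.2] w 0.043 GO [ 0.481 -0.593 -0.008] [-0.     0.001  0.435]
```

```bash
python3 -m inch '[[0.15,-0.2,0,0,0,0.1,0.5],[0.35,-0.4,0,0,0,0.2,0.5],[0.48,-0.59,0,0,0,0.3,0.5],[0.485,-0.593,0,0,0,0.4,0.5],[0.485,-0.593,0,0,0,0.436,0.5],[0.485,-0.593,0,0,0,0.436,0.5]]'
python3 - <<'E'
from h import *
go(.396,.2705,.09,np.radians(15)); print(bot.observe()["qpos"].round(2))
E
```

```text
clock: 36.75
position: [0.3975, 0.2703, 0.1988]
tool_rot: [3.141, 0.0, 0.26]
force: [-0.3, -0.0, 0.6]
grip_width: 0.0431
finger_force: 0.0
t36.8 p [0.3975 0.2703 0.1988] yaw 0.260 q7 -2.35 F [-0.3 -0.   0.6] w 0.043 GO [-0.007 -0.003  0.544] [ 0.     0.    -0.001]
[-0.24  0.42 -0.61  2.    0.32  0.82 -2.35]
```

```bash
python3 -m inch '[[0,0,0.15,0,0,0,0.5],[0,0,0.3,0,0,0,0.5],[0,0,0.45,0,0,0,0.5],[0,0,0.54,0,0,0,0.5],[0,0,0.54,0,0,0,0.5]]'; python3 -m inch '[[0,0,0,0,0,0,0.24],[0,0,0,0,0,0,0.24],[0.004,0.034,0,0,0,-0.028,0.24],[0.011,0.069,0,0,0,-0.056,0.24],[0.02,0.136,0,0,0,-0.111,0.24],[0.035,0.202,0,0,0,-0.167,0.24],[0.056,0.266,0,0,0,-0.222,0.24],[0.082,0.328,0,0,0,-0.278,0.24],[0.113,0.388,0,0,0,-0.333,0.24],[0.15,0.445,0,0,0,-0.389,0.24],[0.191,0.498,0,0,0,-0.444,0.24],[0.237,0.548,0,0,0,-0.5,0.24],[0.287,0.594,0,0,0,-0.556,0.24],[0.341,0.634,0,0,0,-0.611,0.24],[0.37,0.653,0,0,0,-0.64,0.24],[0.398,0.671,0,0,0,-0.667,0.24],[0.398,0.671,0,0,0,-0.667,0.24],[0.398,0.671,0,0,0,-0.667,0.4],[0.398,0.671,0,0,0,-0.667,0.5]]'; python3 -m inch '[[0,0,-0.15,0,0,0,0.6],[0,0,-0.35,0,0,0,0.7],[0,0,-0.55,0,0,0,0.9],[0,0,-0.55,0,0,0,0.9]]'
python3 - <<'E'
from pots import *
f=snap('side','t11.png',(160,180,340,350),4)
for c,a in blobs(f,(0,120,70),(8,255,255),20,(172,120,70),(180,255,255)): print('red',np.round(c,1),a,np.round(ray(f,*c,.085)[:2],3))
print(dark(f,(.453,.275,.09),.095)); print(proj(f,(.453,.275,.105)))
# darkness relative: local search with looser threshold
g=f["img"].max(2)[240:310,240:310]; print(g[::4,::4])
go(.453,.275,.2,np.radians(21))
E
```

```text
clock: 37.38
position: [0.3968, 0.2704, 0.0901]
tool_rot: [3.141, 0.002, 0.261]
force: [0.1, -0.0, 0.0]
grip_width: 0.0425
finger_force: 0.0
clock: 39.75
position: [0.5082, 0.1621, 0.0911]
tool_rot: [3.141, 0.0, 1.307]
force: [-0.1, 0.3, 0.4]
grip_width: 0.0423
finger_force: 0.0
clock: 40.25
position: [0.5092, 0.1626, 0.2034]
tool_rot: [3.138, -0.002, 1.307]
force: [-0.4, 0.4, -0.3]
grip_width: 0.0769
finger_force: 0.0
red [389.2 114.5] 287 [ 0.472 -0.488]
red [308.8 145. ] 24 [ 0.637 -0.194]
red [136.7 232.7] 108 [0.869 0.389]
red [283.  232.6] 43 [0.506 0.158]
red [294.  278.5] 30 [0.395 0.269]
[(array([278.1, 266. ]), [270, 257, 17, 21, 186], array([0.45 , 0.264, 0.095]))]
[274.99265502 266.5015512 ]
[[177 184 139 121 160 160 188 218 220 218 196 172 211 166 192 192 192 196]
 [184 178 124 161 175 181 196 218 218 218 218 207 217 209 169 191 195 196]
 [184 160 152 176 176 193 214 216 211 205 208 216 220 220 178 191 196 197]
 [157 190 208 204 207 219 221 219 207 205 204 217 219 220 216 174 195 202]
 [199 206 207 208 218 220 219 216 164  79  71 128 203 221 220 179 195 202]
 [142 133 16
[... 389 characters left out ...]
179 166 169 168 170 189 197 167 156 185 198 197]
 [177 181 193 195 195 192 185 161 150 187 210 209 201 167 168 166 193 193]
 [174 174 174 189 188 182 182 182 150 148 179 209 209 204 203 177 184 186]
 [174 175 174 174 175 182 181 182 180 151 153 178 209 209 175 183 180 182]
 [171 175 175 173 164 175 182 183 182 181 163 153 184 207 148 181 182 185]
 [168 174 175 175 171 163 177 182 187 195 187 164 152 134 177 180 182 185]
 [172 174 175 174 174 174 174 189 197 195 188 162 141 135 178 181 184 182]
 [175 175 167 170 175 176 176 176 192 196 191  66  95 161 180 183 182 176]]
t40.3 p [0.5087 0.1621 0.2018] yaw 1.307 q7 -1.15 F [ 0.9  0.5 -0.6] w 0.077 GO [ 0.472 -0.416  0.009] [ 0.001 -0.001  0.598]
```

View pics/t11.png

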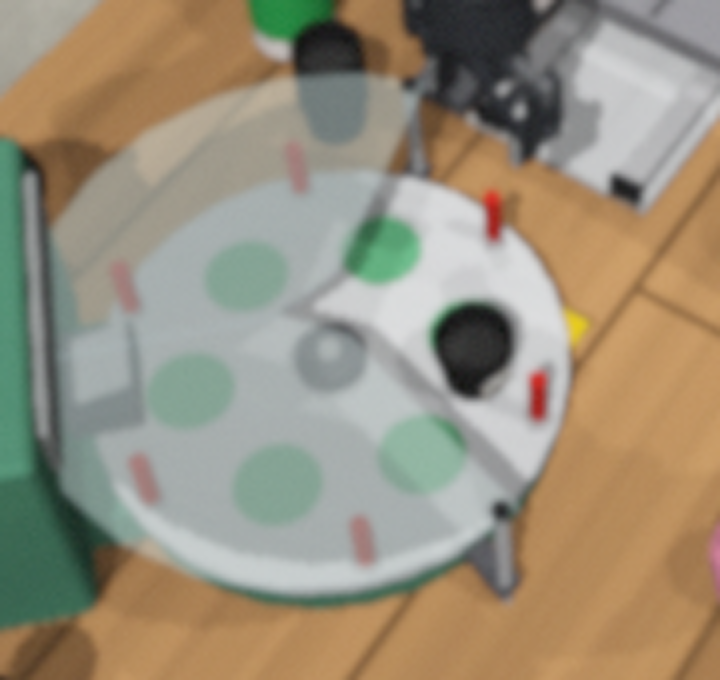

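```bash
python3 -m inch '[[0.1,-0.1,0,0,0,0.1,0.9],[0.22,-0.2,0,0,0,0.2,0.9],[0.33,-0.3,0,0,0,0.3,0.9],[0.435,-0.4,0,0,0,0.4,0.9],[0.435,-0.4,0,0,0,0.5,0.9],[0.435,-0.4,0,0,0,0.598,0.9],[0.435,-0.4,0,0,0,0.598,0.9]]'
python3 - <<'E'
from h import *
go(.454,.267,.095,np.radians(21))
E
```

```text
clock: 41.18
position: [0.4533, 0.2668, 0.2001]
tool_rot: [3.141, 0.001, 0.369]
force: [0.2, -0.0, 0.1]
grip_width: 0.0768
finger_force: 0.0
t41.2 p [0.4533 0.2668 0.2001] yaw 0.369 q7 -2.19 F [ 0.2 -0.   0.1] w 0.077 GO [ 0.004 -0.     0.526] [0.    0.001 0.001]
```

```bash
python3 -m inch '[[0,0,0.12,0,0,0,0.9],[0,0,0.25,0,0,0,0.9],[0,0,0.36,0,0,0,0.9],[0,0,0.45,0,0,0,0.9],[0,0,0.52,0,0,0,0.9],[0,0,0.52,0,0,0,0.9],[0,0,0.52,0,0,0,0.5],[0,0,0.52,0,0,0,0.5],[0,0,0.52,0,0,0,0.5],[0,0,0.52,0,0,0,0.5],[0,0,0.45,0,0,0,0.5],[0,0,0.3,0,0,0,0.5],[0,0,0.1,0,0,0,0.5],[0,0,0,0,0,0,0.5],[0,0,0,0,0,0,0.5]]' 30
python3 - <<'E'
from h import *
go(.4768,-.119,.2,np.radians(90))
E
```

```text
clock: 43.05
position: [0.4545, 0.2672, 0.2031]
tool_rot: [-3.141, -0.003, 0.367]
force: [-0.4, 0.0, 0.0]
grip_width: 0.0569
finger_force: 32.1
t43.0 p [0.4545 0.2672 0.2031] yaw 0.367 q7 -2.19 F [-0.4  0.   0. ] w 0.057 GO [-0.59   1.842  0.013] [ 0.001 -0.002 -0.766]
```

```bash
python3 -m inch '[[-0.03,0.1,0,0,0,-0.05,0.5],[-0.08,0.25,0,0,0,-0.15,0.5],[-0.13,0.4,0,0,0,-0.25,0.5],[-0.18,0.55,0,0,0,-0.35,0.5],[-0.23,0.7,0,0,0,-0.45,0.5],[-0.28,0.85,0,0,0,-0.55,0.5],[-0.3,0.95,0,0,0,-0.65,0.5],[-0.3,0.95,0,0,0,-0.75,0.5],[-0.3,0.95,0,0,0,-0.766,0.5],[-0.3,0.95,0,0,0,-0.766,0.5]]'
python3 - <<'E'
from h import *
go(.4768,-.119,.0885,np.radians(90))
E
```

```text
clock: 44.3
position: [0.4659, 0.0682, 0.2008]
tool_rot: [-3.141, -0.0, 1.568]
force: [0.8, -0.2, -0.7]
grip_width: 0.0566
finger_force: 32.1
t44.3 p [0.4659 0.0682 0.2008] yaw 1.568 q7 -0.76 F [ 0.8 -0.2 -0.7] w 0.057 GO [-0.936  0.057  0.561] [-0.    -0.    -0.002]
```

```bash
python3 -m inch '[[-0.15,0,0,0,0,0,0.5],[-0.35,0.02,0,0,0,0,0.5],[-0.55,0.03,0,0,0,0,0.5],[-0.75,0.05,0,0,0,0,0.5],[-0.9,0.053,0,0,0,0,0.5],[-0.94,0.053,0.05,0,0,0,0.5],[-0.94,0.053,0.2,0,0,0,0.5],[-0.94,0.053,0.35,0,0,0,0.5],[-0.94,0.053,0.45,0,0,0,0.5],[-0.94,0.053,0.51,0,0,0,0.5],[-0.94,0.053,0.54,0,0,0,0.5],[-0.94,0.053,0.557,0,0,0,0.5],[-0.94,0.053,0.561,0,0,0,0.5],[-0.94,0.053,0.561,0,0,0,0.5]]'; python3 -c "
from h import *
go(.4768,-.119,.0885,np.radians(90))"; python3 -m inch '[[0,0,0,0,0,0,0.7],[0,0,0,0,0,0,0.78],[0,0,0,0,0,0,0.85],[0,0,0,0,0,0,0.85],[0,0,-0.08,0,0,0,0.85],[0,0,-0.2,0,0,0,0.85],[0,0,-0.4,0,0,0,0.85],[0,0,-0.56,0,0,0,0.85],[0,0,-0.56,0,0,0,0.85]]';python3 - <<'E'
from pots import *
f=snap('side'); f["z_map"]
for c in ((.475,-.271),(.476,-.195),(.4768,-.119),(.572,-.196)): 
  for r in dark(f,(*c,.075),.075): 
    if np.hypot(*(r[2][:2]-c))<.04: print(c,r)
go(.6436,-.1966,.2,0)
E
```

```text
clock: 46.05
position: [0.4769, -0.12, 0.089]
tool_rot: [3.141, 0.0, 1.571]
force: [-0.6, -0.1, 0.4]
grip_width: 0.0572
finger_force: 32.1
t46.0 p [ 0.4769 -0.12    0.089 ] yaw 1.571 q7 -0.54 F [-0.6 -0.1  0.4] w 0.057 GO [ 0.005 -0.     0.003] [ 0.  0. -0.]
clock: 47.18
position: [0.4776, -0.1201, 0.2034]
tool_rot: [3.138, 0.001, 1.571]
force: [-0.3, 0.5, -0.8]
grip_width: 0.0725
finger_force: 0.0
(0.572, -0.196) (array([325., 155.]), [318, 146, 15, 19, 174], array([ 0.57 , -0.192,  0.075]))
t47.2 p [ 0.477  -0.1202  0.202 ] yaw 1.570 q7 -0.36 F [-0.2  0.5 -0.4] w 0.073 GO [-0.382  0.833  0.012] [ 0.001 -0.     1.   ]
```

```bash
python3 -m inch '[[-0.1,0.15,0,0,0,0.1,0.7],[-0.2,0.35,0,0,0,0.2,0.7],[-0.3,0.55,0,0,0,0.3,0.7],[-0.38,0.75,0,0,0,0.4,0.7],[-0.382,0.833,0,0,0,0.5,0.7],[-0.382,0.833,0,0,0,0.62,0.7],[-0.382,0.833,0,0,0,0.74,0.7],[-0.382,0.833,0,0,0,0.86,0.7],[-0.382,0.833,0,0,0,0.98,0.7],[-0.382,0.833,0,0,0,1,0.7],[-0.382,0.833,0,0,0,1,0.7]]'
python3 - <<'E'
from pots import *
f=snap('side'); g=f["img"].max(2); m=(g<48).astype(np.uint8)
n,l,s,c=cv2.connectedComponentsWithStats(m)
for i in range(1,n):
    if s[i,4]>50: print(c[i].round(1),s[i].tolist(),ray(f,*c[i],.08)[:2].round(3))
for c in blobs(f,(0,120,70),(8,255,255),20,(172,120,70),(180,255,255)): print('red',np.round(c[0],1),c[1],np.round(ray(f,*c[0],.1)[:2],3))
go(.6436,-.1966,.1,0)
E
```

```text
clock: 48.6
position: [0.6431, -0.1961, 0.2003]
tool_rot: [-3.141, 0.001, 0.004]
force: [0.9, -0.5, -0.5]
grip_width: 0.0599
finger_force: 0.0
[427.1  16.6] [411, 0, 43, 29, 444] [ 0.624 -1.199]
[298.2  47.4] [287, 33, 26, 25, 330] [ 0.987 -0.669]
[310.6  95.7] [299, 82, 24, 33, 413] [ 0.775 -0.428]
[348.3 166.7] [332, 144, 37, 45, 529] [ 0.474 -0.183]
[325.1 154.6] [318, 146, 15, 18, 177] [ 0.568 -0.189]
[241.4 190.2] [234, 186, 16, 12, 97] [0.712 0.09 ]
[463.5 238.1] [448, 213, 38, 49, 921] [ 0.045 -0.116]
[141.3 271.7] [124, 249, 28, 36, 214] [0.767 0.476]
[161.3 382. ] [120, 349, 102, 51, 2308] [0.511 0.67 ]
red [389.1 114.5] 288 [ 0.467 -0.471]
red [308.4 141.8] 58 [ 0.638 -0.193]
red [136.6 232.7] 111 [0.858 0.394]
red [282.9 232.6] 42 [0.5   0.166]
red [294.  278.7] 31 [0.39  0.276]
t48.6 p [ 0.6432 -0.1962  0.2004] yaw 0.004 q7 -1.61 F [ 0.3 -0.5 -0.6] w 0.060 GO [0.002 0.002 0.502] [-0.     0.     0.002]
```

```bash
python3 -m inch '[[0,0,0.15,0,0,0,0.7],[0,0,0.3,0,0,0,0.7],[0,0,0.42,0,0,0,0.7],[0,0,0.5,0,0,0,0.7],[0,0,0.5,0,0,0,0.7],[0,0,0.5,0,0,0,0.2],[0,0,0.5,0,0,0,0.1],[0,0,0.5,0,0,0,0.1],[0,0,0.5,0,0,0,0.1]]' 40
python3 - <<'E'
from h import *
go(.6436-.0014,-.3066,.1,0)
f=bot.grab_frame('side'); C=cloud(f)
for c in ((.475,-.271),(.476,-.195),(.4768,-.119),(.572,-.196)):
    d=np.hypot(C[...,0]-c[0],C[...,1]-c[1]); P=C[(d<.045)&(C[...,2]>.075)&(f["z_map"]>0)]; print(c,len(P),np.percentile(P[:,2],[50,95]).round(3),P[P[:,2]>.085].mean(0).round(3))
E
```

```text
clock: 49.78
position: [0.6438, -0.1966, 0.1018]
tool_rot: [3.141, -0.001, 0.0]
force: [-1.0, 0.5, 4.3]
grip_width: 0.021
finger_force: 38.8
t49.8 p [ 0.6438 -0.1966  0.1018] yaw 0.000 q7 -1.66 F [-1.   0.5  4.3] w 0.021 GO [-0.008  0.55   0.009] [ 0.    -0.001  0.   ]
(0.475, -0.271) 145 [0.088 0.096] [ 0.472 -0.272  0.096]
(0.476, -0.195) 1294 [0.564 0.635] [ 0.475 -0.174  0.534]
(0.4768, -0.119) 425 [0.528 0.574] [ 0.477 -0.149  0.423]
(0.572, -0.196) 982 [0.44  0.554] [ 0.578 -0.179  0.402]
```

Pots seated (rims ≈ 95 mm). Move on to dispatch, gently.

```bash
python3 -m inch '[[0,0.02,0,0,0,0,0.1],[0,0.05,0,0,0,0,0.1],[0,0.09,0,0,0,0,0.1],[-0.001,0.13,0,0,0,0,0.1],[-0.002,0.17,0,0,0,0,0.1],[-0.003,0.21,0,0,0,0,0.1],[-0.004,0.25,0,0,0,0,0.1],[-0.005,0.29,0,0,0,0,0.1],[-0.006,0.33,0,0,0,0,0.1],[-0.006,0.37,0,0,0,0,0.1],[-0.007,0.41,0,0,0,0,0.1],[-0.008,0.45,0,0,0,0,0.1],[-0.008,0.49,0,0,0,0,0.1],[-0.008,0.52,0,0,0,0,0.1],[-0.008,0.54,0,0,0,0,0.1],[-0.008,0.55,0,0,0,0,0.1],[-0.008,0.55,0,0,0,0,0.1],[-0.008,0.55,0,0,0,0,0.1]]';python3 -m inch '[[0,0,0,0,0,0,0.4],[0,0,0,0,0,0,0.7],[0,0,0,0,0,0,0.7],[0,0,-0.15,0,0,0,0.7],[0,0,-0.3,0,0,0,0.7],[0,0,-0.5,0,0,0,0.7],[0,0,-0.7,0,0,0,0.7],[0,0,-0.7,0,0,0,0.7]]'
python3 - <<'E'
from h import *
go(.45,.05,.25,0)
E
```

```text
clock: 52.08
position: [0.6424, -0.307, 0.1018]
tool_rot: [3.141, -0.002, -0.0]
force: [2.3, -1.4, 6.5]
grip_width: 0.0206
finger_force: 39.2
clock: 53.08
position: [0.6428, -0.3067, 0.244]
tool_rot: [3.14, -0.004, -0.0]
force: [0.3, 0.4, -0.7]
grip_width: 0.0594
finger_force: 0.0
t53.1 p [ 0.6428 -0.3067  0.244 ] yaw -0.000 q7 -1.43 F [ 0.3  0.4 -0.7] w 0.059 GO [-0.964 -1.783 -0.037] [ 0.001 -0.003 -0.   ]
```

```bash
python3 -m inch '[[-0.1,-0.2,0,0,0,0,0.7],[-0.25,-0.45,0,0,0,0,0.7],[-0.4,-0.7,0,0,0,0,0.7],[-0.5,-0.95,0,0,0,0,0.7],[-0.5,-0.95,0,0,0,0,0.7]]'; python3 -m inch '[[-0.1,-0.2,0,0,0,0,0.7],[-0.25,-0.45,0,0,0,0,0.7],[-0.35,-0.65,0,0,0,0,0.7],[-0.45,-0.8,0,0,0,0,0.7],[-0.45,-0.8,0,0,0,0,0.7],[-0.45,-0.8,0,0,0,0,0.7]]'
python3 - <<'E'
from pots import *
f=snap('top')
for c in blobs(f,(0,120,70),(8,255,255),8,(172,120,70),(180,255,255)): print('red',np.round(c[0],1),c[1],np.round(ray(f,*c[0],.11)[:2],3))
m=(f["img"].max(2)<45).astype(np.uint8); n,l,s,c=cv2.connectedComponentsWithStats(m); C=cloud(f)
for i in range(1,n):
    if 80<s[i,4]<1500: print(c[i].round(1),s[i].tolist(),ray(f,*c[i],.085)[:2].round(3),np.percentile(C[l==i][:,2],[5,50,95]).round(3))
a=f["img"][130:270,120:290]; b=f["img"][130:245,295:485]
im=np.zeros((400,640,3),np.uint8); h=np.hstack([cv2.copyMakeBorder(a,0,0,0,0,0),cv2.copyMakeBorder(b,0,25,0,0,0)]); cv2.imwrite("pics/end.png",cv2.resize(h[...,::-1],None,fx=2.2,fy=2.2,interpolation=2))
E
```

```text
clock: 53.7
position: [0.5406, -0.1128, 0.2407]
tool_rot: [-3.141, 0.001, 0.005]
force: [0.0, -0.9, 0.6]
grip_width: 0.0595
finger_force: 0.0
clock: 54.45
position: [0.4521, 0.0428, 0.2404]
tool_rot: [3.141, 0.0, -0.001]
force: [0.6, -0.1, -0.2]
grip_width: 0.0597
finger_force: 0.0
red [148.4  94.5] 107 [0.827 0.49 ]
red [429.1 149.5] 58 [ 0.645 -0.309]
red [509.3 201.8] 544 [ 0.491 -0.52 ]
red [223.  242.5] 18 [0.398 0.267]
[122.6 123.3] [97, 101, 47, 43, 438] [0.751 0.571] [0.216 0.225 0.228]
[181.5 116.6] [154, 101, 44, 45, 244] [0.768 0.401] [0.12  0.157 0.2  ]
[283.5 138.3] [273, 126, 21, 26, 412] [0.696 0.104] [0.023 0.074 0.096]
[125.5 168.1] [114, 158, 27, 19, 146] [0.617 0.554] [0.12  0.154 0.197]
[425.9 176.8] [415, 166, 22, 22, 362] [ 0.572 -0.301] [0.06  0.072 0.095]
[429.1 209.3] [418, 199, 22, 20, 334] [ 0.479 -0.304] [0.066 0.072 0.094]
[457.6 209.4] [445, 198, 24, 22, 360] [ 0.476 -0.384] [0.064 0.072 0.095]
[403.8 210.1] [394, 200, 21, 20, 294] [ 0.478 -0.232] [0.067 0.072 0.095]
[536.5 243.4] [524, 218, 26, 52, 707] [ 0.376 -0.596] [0.012 0.061 0.109]
[561.9 240.6] [552, 231, 22, 20, 375] [ 0.382 -0.668] [0.064 0.07  0.092]
[589.1 268.2] [568, 252, 41, 28, 737] [ 0.305 -0.733] [0.025 0.083 0.107]
[383.1 269. ] [370, 265, 29, 12, 156] [ 0.317 -0.166] [0.726 0.737 0.745]
[ 66.  295.8] [52, 284, 27, 26, 472] [0.267 0.69 ] [0.007 0.05  0.089]
[571.8 299.4] [559, 289, 27, 22, 482] [ 0.223 -0.673] [0.063 0.071 0.091]
[607.7 319.2] [587, 310, 40, 15, 211] [ 0.169 -0.763] [0.018 0.056 0.094]
[ 60.1 354.3] [43, 342, 31, 30, 551] [0.118 0.692] [0.007 0.05  0.091]
[418.  372.6] [375, 363, 77, 23, 579] [ 0.048 -0.243] [0.801 0.818 0.827]
[318.7 389.1] [307, 381, 25, 16, 99] [0.015 0.017] [0.318 0.332 0.353]
```

```bash
python3 -c "
from workcell import bot
print(bot.job_done())"
```

```text
the job is handed in; nothing more can be done
None
```

I handed the job in at about 54 s of the 210 s. All three labelled pots on the turntable stand upright in their own tray cells beside the packed one, the turntable is empty and clicked in a station, and the loaded carrier is at the dispatch stop; the result of the judging was not shown to me.

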